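# Swap the open touch-latch box

### The arm

A 7-joint arm with a two-finger parallel gripper is mounted at the origin on a cart in front of the work surface, level with it; the furniture and walls round the work are solid. World frame = base frame: x ahead of the robot, y to its left, z up, the work surface at z = 0. Lengths are in mm, angles in degrees, forces in N, time in s.
With the tool pointing down it reaches from about 425 to 800 mm from the base axis. Payload 8.3 kg.
Tool frame: the origin (TCP) lies at the very end of the fingers, on their centre line; the grasp point (between the pads) lies 19 mm behind it (manip.grip_depth is the distance from the TCP to the grasp point, in mm); z points along the fingers, y is the line along which they close (so a half turn about z gives the same grasp; the last joint's range is limited). The gripper opens to 85 mm and grips with 20 to 120 N. Pads are 22 mm wide; open, the fingers measure 114 mm over their backs; the gripper's body (76 mm by 85 mm) begins 54 mm behind the grasp point. The pads swing forward as they close: fully open they stand 13 mm farther back than shut.
Start: joints at [-69.838, 21.967, 0.94, 78.501, -0.361, 79.538, -2.664], TCP at [251.827, 572.002, 231.279] pointing down, gripper open.
Joint ranges: [-169.22, 169.22], [-14.56, 117.87], [-87.37, 89.26], [10.42, 133.3], [-82.24, 262.24], [0.94, 117.77], [-172.7, 172.7]. Speed limits (degrees/s): [136.94, 136.94, 172.46, 172.46, 180, 180, 180].

### API

Orientations are given as a 3x3 rotation matrix whose columns are the frame's x, y, z axes.
In Python, from workcell import telemetry, camera, camera_model, manip gives the robot as it stands. The module is installed in compiled form; this text tells all that it offers.
- The arm moves only by the tool move_arm, never from a script. Its argument "moves" is a list of rows, each a list of 3 entries, a list of its own where there are three numbers: the shift along the tool's x, y, z normalised to -1 to 1, where 1 is 0.02 m, then the turn, a rotation vector about the tool's x, y, z normalised to -1 to 1, where 1 is 6 degrees, then the gripper's target within -1 to 1 (fully open at 1, half-way at 0, shut at -1). In form: [[[tx, ty, tz], [rx, ry, rz], gripper], ...]. A call has 1 to 12 rows; each row shifts and turns the commanded pose from where the row before left it, along the tool's axes as they then stand; what a row does not reach is not made up. A row lasts 1/12 s, in which the tool goes at most 41.7 mm and 7.16 degrees, less where a joint would pass 70% of its speed; a pose out of reach is approached as far as the arm can. A call with a number of a shift or a turn outside -1 to 1 is refused whole. A call with a gripper value outside its range is refused whole. The fingers move at their own pace and stop on an object; the grip force is fixed at half the most. Time passes only in rows, so rows that do not move let the fingers close. It gives the time, the measured TCP pose, the force, the opening and the grip force at its end, in the units of the state.
- telemetry.get_obs(): the state, without advancing time (a new reading comes with each control period).
- camera(name): name is "scene" or "top" or "wrist"; returns the picture (384x512x3 uint8, red, green, blue); there is no depth.
- camera_model(name): a dict with "K" (3x3 intrinsics, pixels), "xyz" and "attitude" of the camera in the world. Camera axes: x right, y down, z forward; pixel columns grow to the right and rows downward; lengths in mm; the calibration is good to about 2 mm. A picture is of the moment at which its call begins: read the wrist's pose just before it. camera_model takes no time and is no camera call; for the wrist camera it gives the pose at the moment of the call.
- manip.finish_job(): hands the job in; it is judged then, once.
The state is a dict: "time_s": time; "qpos": joint angles; "qd": joint speeds; "tau": joint torques, N m; "eef_pos": TCP position; "tool_rot": TCP orientation; "wrist_force": force on the tool from outside, world axes, zero at the start; "wrist_torque": the same for the moment, N m; "finger_gap": finger opening in mm; "grip_force": force on a finger pad.
Only numpy, scipy, OpenCV 4.12 (cv2) and the standard library are available. Lean on these libraries where they do the work, as an engineer would, in place of code of your own. Each camera call takes 0.05 s, during which the arm holds its last target. There are 200 camera calls.

### The job

The next job needs the long box (the wider of the two grey touch-latch boxes), but the short, narrow one was left open instead. Press the short box's lid down until it latches shut, and press the long box's lid so that its touch latch lets go and it springs ajar; leave them so.

Things in the scene. Friction and masses are not known exactly. Their poses are not given: they have to be found in the camera images.
- long_box_lid (a joint): Hinge angle (rad) of the LONG box's lid: fixed grey box 130 mm deep, 150 wide, 80 high, metal lid set between its 4 mm walls. 0 = latched, flush with the rim; 0.30 = ajar; -0.10 = pressed to its stop. A spring lifts the lid (4 to 8 N at the pad, more only at the stop). Starts latched. Pressed to its stop (pad 9 mm below flush; under 6 mm does nothing) and let go, it springs ajar.
- short_box_lid (a joint): Hinge angle (rad) of the SHORT box's lid: the same box and push-push latch, but only 75 mm wide; same values and spring. Starts ajar (0.25 to 0.30). Pressed to its stop (-0.10, pad 9 mm below flush) and let go, it rises only to 0 and stays latched; let go earlier it springs up again. Each further full press changes it over again.
- long_box_pad (a point): Centre of the round dark touch pad (26 mm across) on top of the long box's lid: press here straight down, fingers shut. Mid-width, 36 mm behind the box's front face, 88 mm before the hinge. Height above bench: 81 mm latched, 72 pressed to the stop, 107 ajar. Moves with the lid; frame x points from the front (robot side) to the hinge, z out of the lid.
- short_box_pad (a point): Centre of the same pad on the short box's lid; same offsets, heights and axes.

How it is judged (in metres and radians):
At the end, for the whole second after the job is handed in: The long box's lid stands ajar (above 0.22 rad) and the short box's lid is latched flush (within 0.04 rad, about 4 mm at the pad) (value of joint long_box_lid above 0.22 rad and value of joint short_box_lid between -0.04 and 0.04 rad); the robot touches nothing.
It also fails if it takes over 35 s, if anything falls off the work surface, if the arm or the gripper's body presses on something with over 40 N, if the wrist force passes 120 N, or if a joint passes its speed limit or range.

## Working session

There is one attempt and no reset: what is moved stays moved. The work goes in short steps, Python scripts to look and compute and a tool call to move; the robot and the scene stay as the last step left them, time stands still between calls to the robot, and variables do not carry over. Pictures are saved under pics/ and viewed, at most 10 in all, crops included, and the job is handed in when it is done.

Besides the shell and the picture viewer there is one more tool, called after "Call:" by a JSON object that holds its "op" and its "data". move_arm: Moves the arm, as the interface text tells. Its arguments: {"type":"object","properties":{"moves":{"type":"array"}},"required":["moves"]}

```bash
mkdir -p pics; python3 - <<'E'
from workcell import telemetry, camera, camera_model
import cv2,numpy as np
o=telemetry.get_obs();print(o['time_s'],o['eef_pos'],np.round(o['tool_rot'],3).tolist(),o['finger_gap'])
for n in ['scene','top']:
    im=camera(n);cv2.imwrite(f'pics/{n}0.png',im[:,:,::-1]);m=camera_model(n);np.savez(f'pics/{n}0.npz',K=m['K'],xyz=m['xyz'],R=m['attitude']);print(n,m)
E
```

```text
0.0 [251.63646242 571.56057715 230.29958394] [[-0.915, 0.403, -0.001], [0.403, 0.915, -0.002], [-0.0, -0.002, -1.0]] 85.60646884116026
scene {'K': array([[373.46911635,   0.        , 257.38920572],
       [  0.        , 373.46911635, 187.02371604],
       [  0.        ,   0.        ,   1.        ]]), 'xyz': array([483.50472892, 711.5325285 , 934.37635855]), 'attitude': array([[-0.99002784, -0.11673826,  0.07884834],
       [-0.1408667 ,  0.81559395, -0.56121571],
       [ 0.00120711, -0.56672628, -0.82390525]])}
top {'K': array([[410.97521479,   0.        , 253.21016298],
       [  0.        , 410.97521479, 197.59814837],
       [  0.        ,   0.        ,   1.        ]]), 'xyz': array([503.35472898, 181.6996904 , 951.21589089]), 'attitude': array([[-0.0091005 , -0.9973937 ,  0.0715751 ],
       [-0.99993806,  0.00861828, -0.0070432 ],
       [ 0.00640799, -0.07163477, -0.99741035]])}
```

View pics/scene0.png

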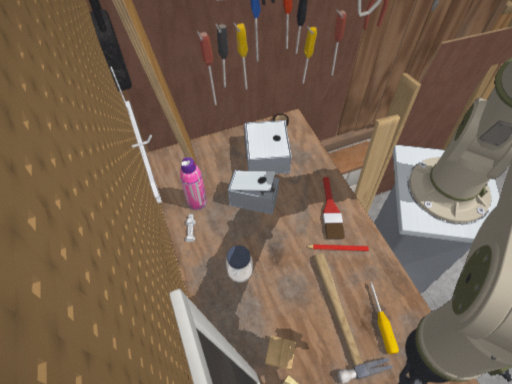

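View pics/top0.png

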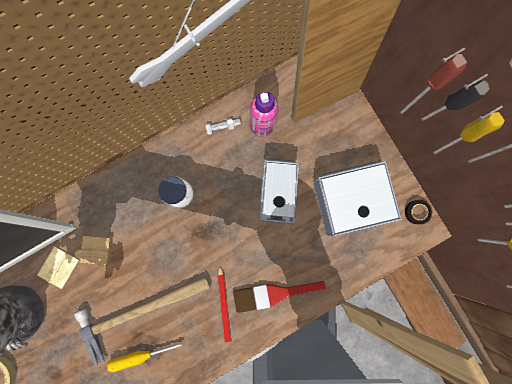

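The scene view shows the short box's pad near (265,186) and the long box's near (277,138). In the top view they are near (279,201) and (363,211). I'll refine these by dark blob and triangulate.

```bash
cat > h.py <<'E'
import cv2,numpy as np
def blob(im,c,r=11,thr=85):
    u,v=c;p=im[v-r:v+r+1,u-r:u+r+1].max(2)
    n,l,s,ce=cv2.connectedComponentsWithStats((p<thr).astype(np.uint8))
    k=min((i for i in range(1,n) if s[i,4]>8),key=lambda i:np.hypot(*(ce[i]-r)))
    return ce[k]+[u-r,v-r],s[k,4]
def ray(m,uv):
    d=m['R']@np.linalg.solve(m['K'],[uv[0],uv[1],1]);return d/np.linalg.norm(d)
def tri(ms,uvs):
    A=np.zeros((3,3));b=np.zeros(3);D=[ray(m,u) for m,u in zip(ms,uvs)]
    for m,d in zip(ms,D):
        P=np.eye(3)-np.outer(d,d);A+=P;b+=P@m['xyz']
    X=np.linalg.solve(A,b);return X,[np.linalg.norm((np.eye(3)-np.outer(d,d))@(X-m['xyz'])) for m,d in zip(ms,D)]
def plane(m,uv,z):
    d=ray(m,uv);return m['xyz']+d*(z-m['xyz'][2])/d[2]
E
python3 - <<'E'
from h import *
I={n:cv2.imread(f'pics/{n}0.png') for n in('scene','top')};M={n:np.load(f'pics/{n}0.npz') for n in I}
for nm,a,b in(('short',(265,186),(279,201)),('long',(277,138),(363,211))):
    A=blob(I['scene'],a);B=blob(I['top'],b);print(nm,A,B)
    X,e=tri([M['scene'],M['top']],[A[0],B[0]]);print(np.round(X,1),np.round(e,1))
    for z in(81,107):print(z,np.round(plane(M['top'],B[0],z),1),np.round(plane(M['scene'],A[0],z),1))
# box yaw from bright lid in top view
g=I['top'].min(2);n,l,s,c=cv2.connectedComponentsWithStats((g>150).astype(np.uint8))
for i in range(1,n):
    if s[i,4]>500 and 150<c[i,1]<240:
        r=cv2.minAreaRect(np.argwhere(l==i)[:,::-1].astype(np.float32));q=cv2.boxPoints(r)
        print(r);print([np.round(plane(M['top'],p,80)[:2]).tolist() for p in q])
cv2.imwrite('pics/crop0.png',np.vstack([cv2.resize(I['top'][140:250,240:440],None,fx=3,fy=3,interpolation=2)[:300],cv2.resize(I['scene'][110:220,210:310],None,fx=2.7,fy=2.7)[:,:][:297].copy() if 0 else cv2.copyMakeBorder(cv2.resize(I['scene'][110:215,200:310],None,fx=2.8,fy=2.8),0,0,0,292,0)]))
E
```

```text
short (array([262. , 192.2]), np.int32(10)) (array([278.87755102, 201.29591837]), np.int32(98))
[556.7 118.2  39.9] [3.3 3.3]
81 [557.5 121.2  81. ] [550.2 145.5  81. ]
107 [555.8 123.  107. ] [548.2 162.8 107. ]
long (array([276.5       , 137.83333333]), np.int32(24)) (array([363.125     , 211.11458333]), np.int32(96))
[534.  -57.   82.4] [1. 1.]
81 [535.  -57.4  81. ] [533.1 -58.3  81. ]
107 [534.1 -50.2 107. ] [531.6 -34.8 107. ]
((279.1517639160156, 188.1793212890625), (34.54692459106445, 53.813472747802734), 4.763641834259033)
[[532.0, 162.0], [646.0, 151.0], [640.0, 78.0], [525.0, 89.0]]
((359.2647705078125, 197.058837890625), (58.45108413696289, 69.85025787353516), 75.96376037597656)
[[608.0, 36.0], [644.0, -110.0], [522.0, -136.0], [488.0, 9.0]]
((37.5, 242.5), (75.0, 57.0), 0.0)
[[417.0, 706.0], [536.0, 710.0], [534.0, 552.0], [415.0, 550.0]]
```

View pics/crop0.png

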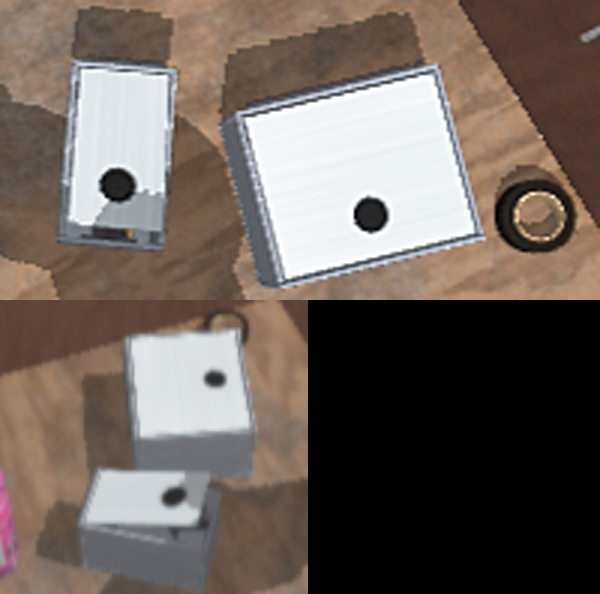

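The crop puts the short pad in the scene view near (262,180). My earlier seed fell on a shadow. I'll redo that triangulation.

```bash
python3 - <<'E'
from h import *
from workcell import telemetry
I={n:cv2.imread(f'pics/{n}0.png') for n in('scene','top')};M={n:np.load(f'pics/{n}0.npz') for n in I}
R=telemetry.get_obs()['tool_rot'];p=telemetry.get_obs()['eef_pos']
A=blob(I['scene'],(262,180),8);B=blob(I['top'],(279,201));X,e=tri([M['scene'],M['top']],[A[0],B[0]]);print(A,np.round(X,1),np.round(e,1))
S=np.array([555.8,123,107]);a=np.radians(-5.5);S[:2]-=6*np.array([np.cos(a),np.sin(a)]);print('press at',S)
print('tool shift /20 to above', R.T@(np.r_[S[:2],200]-p)/20)
E
```

```text
(array([261.72222222, 179.69444444]), np.int32(36)) [555.1 123.  108. ] [0.7 0.7]
press at [549.82762281 123.57507452 107.        ]
tool shift /20 to above [-22.66955088 -14.49081831   1.54502873]
```

Call:
{"op": "move_arm", "data": {"moves": [[[-0.5,-0.3,0],[0,0,0],-1],[[-0.95,-0.6,0],[0,0,0],-1],[[-0.95,-0.6,0],[0,0,0],-1],[[-0.95,-0.6,0],[0,0,0],-1],[[-0.95,-0.6,0],[0,0,0],-1],[[-0.95,-0.6,0],[0,0,0],-1],[[-0.95,-0.6,0],[0,0,0],-1],[[-0.95,-0.6,0],[0,0,0],-1],[[-0.95,-0.6,0],[0,0,0],-1],[[-0.95,-0.6,0],[0,0,0],-1],[[-0.95,-0.6,0],[0,0,0],-1],[[-0.95,-0.6,0],[0,0,0],-1]]}}

```text
time_s: 1.1
eef_pos: [397.4, 355.4, 231.1]
tool_rot: [[-0.915, 0.404, -0.0], [0.404, 0.915, -0.0], [0.0, -0.0, -1.0]]
wrist_force: [-0.3, 0.4, 0.1]
finger_gap: 0.3
grip_force: 0.0
```

Call:
{"op": "move_arm", "data": {"moves": [[[-0.95,-0.6,0],[0,0,0],-1],[[-0.95,-0.6,0],[0,0,0],-1],[[-0.95,-0.6,0],[0,0,0],-1],[[-0.95,-0.6,0],[0,0,0],-1],[[-0.95,-0.6,0],[0,0,0],-1],[[-0.95,-0.6,0],[0,0,0],-1],[[-0.95,-0.6,0],[0,0,0],-1],[[-0.95,-0.6,0],[0,0,0],-1],[[-0.95,-0.6,0],[0,0,0],-1],[[-0.95,-0.6,0],[0,0,0],-1],[[-0.95,-0.6,0],[0,0,0],-1],[[-0.95,-0.6,0],[0,0,0],-1]]}}

```text
time_s: 2.1
eef_pos: [547.5, 131.7, 231.1]
tool_rot: [[-0.915, 0.404, -0.0], [0.404, 0.915, -0.0], [0.0, -0.0, -1.0]]
wrist_force: [-0.5, 0.1, -0.6]
finger_gap: -0.1
grip_force: 0.0
```

```bash
cat > d.py <<'E'
import sys,numpy as np
from workcell import telemetry
o=telemetry.get_obs();t=np.array(eval(sys.argv[1]));print(o['time_s'],np.round(o['eef_pos'],1),np.round(o['tool_rot'],3).tolist(),'gap',o['finger_gap'],'F',np.round(o['wrist_force'],1),'shift/20',np.round(np.array(o['tool_rot']).T@(t-o['eef_pos'])/20,3))
E
python3 d.py "[551,123,112]"
```

```text
2.1 [547.5 131.7 231.1] [[-0.915, 0.404, -0.0], [0.404, 0.915, -0.0], [0.0, -0.0, -1.0]] gap -0.13272934489460347 F [-0.5  0.1 -0.6] shift/20 [-0.339 -0.327  5.956]
```

Call:
{"op": "move_arm", "data": {"moves": [[[0,0,0],[0,0,0],-1],[[-0.3,-0.3,1],[0,0,0],-1],[[0,0,1],[0,0,0],-1],[[0,0,1],[0,0,0],-1],[[0,0,1],[0,0,0],-1],[[0,0,1],[0,0,0],-1],[[0,0,0],[0,0,0],-1]]}}

```text
time_s: 2.68
eef_pos: [547.4, 124.7, 127.1]
tool_rot: [[-0.915, 0.403, -0.007], [0.403, 0.915, -0.002], [0.005, -0.005, -1.0]]
wrist_force: [-1.6, 0.0, -0.5]
finger_gap: 0.4
grip_force: 0.0
```

```bash
python3 d.py "[551,123,81]"
```

```text
2.6833 [547.4 124.7 127.1] [[-0.915, 0.403, -0.007], [0.403, 0.915, -0.002], [0.005, -0.005, -1.0]] gap 0.43863513662063525 F [-1.6  0.  -0.5] shift/20 [-0.213  0.004  2.303]
```

Call:
{"op": "move_arm", "data": {"moves": [[[-0.15,0,0.5],[0,0,0],-1],[[0,0,0.5],[0,0,0],-1],[[0,0,0.5],[0,0,0],-1],[[0,0,0.5],[0,0,0],-1],[[0,0,0.4],[0,0,0],-1],[[0,0,0],[0,0,0],-1],[[0,0,0],[0,0,0],-1]]}}

```text
time_s: 3.27
eef_pos: [552.9, 124.8, 83.5]
tool_rot: [[-0.915, 0.403, -0.001], [0.403, 0.915, 0.0], [0.001, -0.0, -1.0]]
wrist_force: [-4.0, -0.0, 5.8]
finger_gap: 0.1
grip_force: 2.8
```

Contact with about 6 N of spring force. Pressing on to the stop.

Call:
{"op": "move_arm", "data": {"moves": [[[0,0,0.3],[0,0,0],-1],[[0,0,0.2],[0,0,0],-1],[[0,0,0.1],[0,0,0],-1],[[0,0,0],[0,0,0],-1],[[0,0,0],[0,0,0],-1]]}}

```text
time_s: 3.68
eef_pos: [553.6, 125.0, 72.5]
tool_rot: [[-0.915, 0.403, 0.001], [0.403, 0.915, 0.001], [-0.001, 0.001, -1.0]]
wrist_force: [-3.5, 0.3, 7.6]
finger_gap: 0.1
grip_force: 3.9
```

Call:
{"op": "move_arm", "data": {"moves": [[[0,0,0.1],[0,0,0],-1],[[0,0,0.1],[0,0,0],-1],[[0,0,0],[0,0,0],-1],[[0,0,0],[0,0,0],-1]]}}

```text
time_s: 4.02
eef_pos: [553.8, 125.1, 71.6]
tool_rot: [[-0.915, 0.403, 0.002], [0.403, 0.915, 0.002], [-0.001, 0.003, -1.0]]
wrist_force: [-16.7, -3.3, 35.2]
finger_gap: 0.2
grip_force: 18.2
```

Call:
{"op": "move_arm", "data": {"moves": [[[0,0,-0.3],[0,0,0],-1],[[0,0,-0.5],[0,0,0],-1],[[0,0,-1],[0,0,0],-1],[[0,0,-1],[0,0,0],-1],[[0,0,-1],[0,0,0],-1],[[0,0,-1],[0,0,0],-1],[[-0.4,-1,0],[0,0,0],-1],[[-0.4,-1,0],[0,0,0],-1],[[-0.4,-1,0],[0,0,0],-1],[[-0.4,-1,0],[0,0,0],-1],[[-0.4,-1,0],[0,0,0],-1],[[-0.3,-1,0],[0,0,0],-1]]}}

```text
time_s: 5.02
eef_pos: [547.1, -5.0, 163.8]
tool_rot: [[-0.915, 0.403, 0.001], [0.403, 0.915, -0.0], [-0.001, 0.0, -1.0]]
wrist_force: [0.7, -0.8, 0.3]
finger_gap: 0.3
grip_force: 0.0
```

Call:
{"op": "move_arm", "data": {"moves": [[[-0.3,-1,0],[0,0,0],-1],[[-0.2,-1,0],[0,0,0],-1],[[0,-0.7,0],[0,0,0],-1],[[0,0,0],[0,0,0],-1],[[0,0,0],[0,0,0],-1],[[0,0,0],[0,0,0],-1]]}}

```text
time_s: 5.52
eef_pos: [534.5, -55.7, 163.4]
tool_rot: [[-0.916, 0.402, 0.0], [0.402, 0.916, 0.001], [0.0, 0.001, -1.0]]
wrist_force: [-0.4, 0.5, 1.1]
finger_gap: -0.2
grip_force: 0.0
```

```bash
python3 d.py "[534,-57.5,81]"; python3 - <<'E'
from workcell import camera
import cv2
cv2.imwrite('pics/s1.png',cv2.resize(camera('scene')[100:230,190:320,::-1],None,fx=4,fy=4))
E
```

```text
5.5167 [534.5 -55.7 163.4] [[-0.916, 0.402, 0.0], [0.402, 0.916, 0.001], [0.0, 0.001, -1.0]] gap -0.17986094913885375 F [-0.4  0.5  1.1] shift/20 [-0.011 -0.095  4.121]
```

View pics/s1.png

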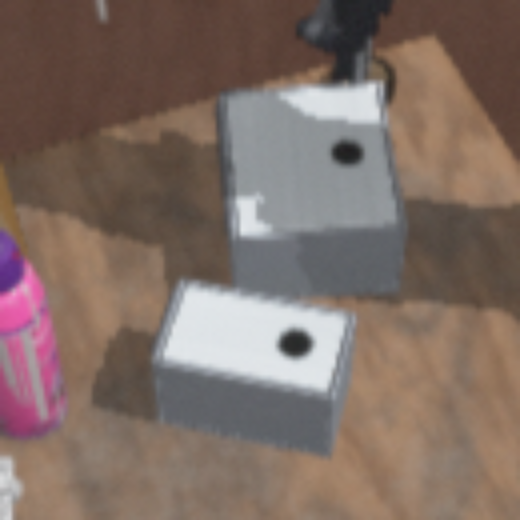

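The short box is flush, with its pad at crop (295,342) lying in the lid plane between the rims. The fingers hang over the long pad, seen at crop (347,152). Next I press the long box.

Call:
{"op": "move_arm", "data": {"moves": [[[0,-0.1,1],[0,0,0],-1],[[0,0,1],[0,0,0],-1],[[0,0,1],[0,0,0],-1],[[0,0,0.8],[0,0,0],-1],[[0,0,0.3],[0,0,0],-1],[[0,0,0.3],[0,0,0],-1],[[0,0,0.2],[0,0,0],-1],[[0,0,0.1],[0,0,0],-1],[[0,0,0],[0,0,0],-1],[[0,0,0],[0,0,0],-1]]}}

```text
time_s: 6.4
eef_pos: [532.9, -57.4, 71.3]
tool_rot: [[-0.916, 0.401, -0.001], [0.401, 0.916, 0.002], [0.002, 0.001, -1.0]]
wrist_force: [-13.2, 3.6, 21.0]
finger_gap: -0.1
grip_force: 11.2
```

Call:
{"op": "move_arm", "data": {"moves": [[[0,0,0.05],[0,0,0],-1],[[0,0,0],[0,0,0],-1],[[0,0,-0.4],[0,0,0],-1],[[0,0,-0.8],[0,0,0],-1],[[0,0,-1],[0,0,0],-1],[[0,0,-1],[0,0,0],-1],[[0,0,-1],[0,0,0],-1],[[0,0,-1],[0,0,0],-1],[[0,0,-1],[0,0,0],-1],[[0,0,-1],[0,0,0],-1],[[0,0,0],[0,0,0],-1],[[0,0,0],[0,0,0],-1]]}}

```text
time_s: 7.4
eef_pos: [534.6, -58.3, 214.1]
tool_rot: [[-0.916, 0.402, 0.003], [0.402, 0.916, 0.0], [-0.003, 0.002, -1.0]]
wrist_force: [-0.1, 0.3, -1.5]
finger_gap: 0.2
grip_force: 0.0
```

```bash
python3 - <<'E'
from workcell import camera,telemetry
import cv2
cv2.imwrite('pics/s2.png',cv2.resize(camera('scene')[100:230,190:320,::-1],None,fx=4,fy=4));print(telemetry.get_obs()['wrist_force'])
E
```

```text
[ 0.13073055 -0.35019221 -1.40230291]
```

View pics/s2.png

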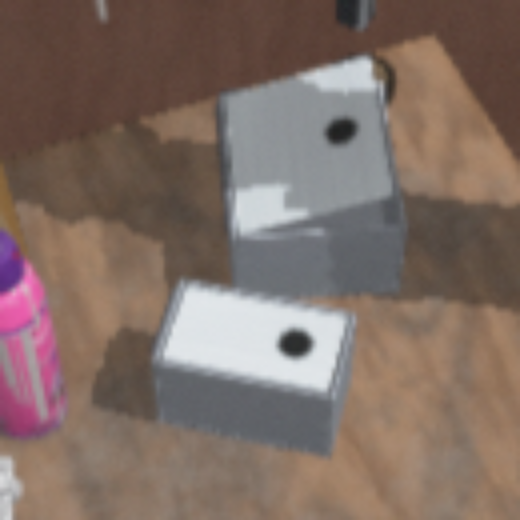

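The long lid now stands ajar, its pad risen to crop (341,130). The short lid is still flush, pad at (295,342), and the gripper is clear of both.

```bash
python3 -c "
from workcell import manip;print(manip.finish_job())"
```

```text
the job is handed in; nothing more can be done
None
```

The short box's lid is latched flush and the long box's lid stands ajar in the last camera view, with the gripper clear of both; I handed the job in at about 7.5 s, and no verdict was returned.

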